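Close up the back of a picture frame

TASK

The picture frame lying face down on the hall table is open at the back: swing the white keeper bar down over the sprung back panel and press it until it clicks home in its catch, then turn the brass turnbutton all the way round to its stop so that it lies across the bar's end. Leave the decanter, the bucket and the bird figure standing where they are, and let go of everything at the end.

Things in the scene. Friction and masses are not known exactly. Their poses are not given: they have to be found in the camera images.
- frame: Dark wooden picture frame, 260 (x) x 290 (y) x 40 mm high, lying face down, fixed to the table on a thin grey pad. Origin: centre of its underside, on the table; x and y level, z up. All coordinates told are in this frame, mm, with things closed. Rails 40 mm wide, tops at z = 40: the +y rail carries the keeper bar's hinge, the -y rail the brass turnbutton and the bar's catch.
- panel (a joint): Cork-brown back panel, 172 (x) x 184 (y) x 5 mm, hinged along x on the +y side of the opening (axis y = 90, z = 38). Radians: 0 = shut, top level with the rails; springs hold it ajar at about 0.1 (its -y edge 18 mm up). The keeper bar pushes it down and holds it there.
- panel_edge (a point): Middle of the panel's free (-y) edge, on its upper face.
- bar (a joint): White keeper bar, 16 mm wide, 14 mm thick, 248 mm long from its hinge axis (last 14 mm: steel nose). Radians: 0 = shut, lying along -y at x = 0 across panel and rails (top z = 56, underside 42); grows as its free end rises, 1.5 = nearly upright. Stiff: stays where left, moves with about 1 N near its end. A stop at 0.
- bar_hinge (a point): On the bar's hinge axis (level, along the frame's x), at mid width: x = 0, y = 115, z = 49, fixed on the frame, axes as the frame's. The bar's centre line runs through it.
- bar_press (a point): Place to press: on the bar's upper (outer) face, 200 mm from the hinge axis; moves with the bar.
- catch_ball (a point): Centre of the spring ball (12 mm) that catches the bar's nose: x = 0, y = -136, z = 53, in a brass housing 20 mm wide, top z = 58. In its last 0.08 rad the bar meets the sprung panel, then this ball; pressing at bar_press takes 12 to 20 N, then the bar snaps past and stops dead at 0, held by the ball. Let go before the snap, it stays or springs ajar.
- turnbutton (a joint): Brass turnbutton on the -y rail, turning about the vertical through x = -50, y = -110. Radians: 0 = closed, at its stop, wing pointing to the frame's +x over the bar's end; grows clockwise seen from above (1.57: wing to -y; 2.85, other stop: nearly to -x). So it closes anticlockwise, by way of -y. Stiff, 0.15 to 0.2 N m; stays where left.
- turnbutton_grip (a point): On the turnbutton's axis, in its upright grip fin: 12 mm wide, 44 mm long along the wing, 18 mm high, top z = 83.5; this point is 9 mm below the top. Its x axis points along the wing. The fin turns with the wing.
- wing_tip (a point): End of the turnbutton's wing, 56 mm from its axis, on the underside (z = 58.5). The wing is 16 mm wide, 7 mm thick. It clears the shut bar by 2.5 mm; a bar not fully home blocks it.
- decanter: Green glass decanter, loose, 88 mm wide, 192 mm high. Origin: centre of its underside. Leave it alone.
- bucket: Steel bucket, loose, 104 mm wide, 110 mm high, open. Origin: centre of its underside. Leave it alone.
- bird: Small bird figure on a round foot, loose, 60 mm wide, 96 mm high. Origin: centre of its underside. Leave it alone.

How it is judged (in metres and radians):
On the way, in this order (a step that is already met when the one before it is completed fails the run):
1. the keeper bar is clicked shut and the panel is held down under it, while the turnbutton is still off the bar (value of joint each of bar, panel below 0.03 rad and value of joint turnbutton above 1 rad), for 0.2 s.
2. the turnbutton is turned to its stop across the bar's end (value of joint each of bar, panel below 0.03 rad and value of joint turnbutton below 0.15 rad), for 0.2 s.
At the end, for the whole second after the job is handed in: The keeper bar and the back panel are both shut to within 0.03 rad, the turnbutton lies across the bar's end within 0.15 rad of its stop, all at rest and let go, and the decanter, bucket and bird figure stand within 30 mm of where they were (all of step 2 and velocity of joint turnbutton between -0.05 and 0.05 rad/s and velocity of joint bar between -0.05 and 0.05 rad/s); the robot touches nothing.
It fails at once if the decanter is shoved or tipped (distance of decanter from where it was at the start of the episode above 0.03 m or angle between decanter's own z axis and vertical above 0.35 rad).
It fails at once if the steel bucket is shoved or tipped (distance of bucket from where it was at the start of the episode above 0.03 m or angle between bucket's own z axis and vertical above 0.35 rad).
It fails at once if the bird figure is shoved or tipped (distance of bird from where it was at the start of the episode above 0.03 m or angle between bird's own z axis and vertical above 0.35 rad).
It also fails if it takes over 56 s, if anything falls off the work surface, if the arm or the gripper's body presses on something with over 40 N, if the wrist force passes 120 N, or if a joint passes its speed limit or range.

ROBOT

A 6-joint arm with a two-finger parallel gripper is mounted at the origin on the work surface. World frame = base frame: x ahead of the robot, y to its left, z up, the work surface at z = 0. Lengths are in m, angles in degrees, forces in N, time in s.
With the tool pointing down it reaches from about 0.4 to 0.825 m from the base axis. Payload 7 kg.
Tool frame: the origin (TCP) lies midway between the tips of the shut fingers; the grasp point (between the pads) lies 19 mm behind it; z points along the fingers, y is the line along which they close (so a half turn about z gives the same grasp; the last joint's range is limited). The gripper opens to 88 mm and grips with 3 to 60 N. Pads are 19 mm wide; open, the fingers measure 130 mm over their backs; the gripper's body (78 mm by 193 mm) begins 47 mm behind the grasp point.
Start: joints at [93.054, 20.546, 0.682, 0, -70.136, -16.507], TCP at [0.157, 0.656, 0.227] pointing down, gripper open.
Joint ranges: [-176.03, 176.03], [-82.01, 121.73], [-58.28, 71.71], [-173.87, 95.51], [-174.79, -0.11], [-173.66, 173.66]. Speed limits (degrees/s): [136.94, 136.94, 172.46, 180, 180, 180].

INTERFACE

Orientations are given as [roll, pitch, yaw] about the fixed x, y, z axes, in that order (R = Rz(yaw) Ry(pitch) Rx(roll)).
In Python, from plant import get_state, optics, order gives the robot as it stands. The module is installed in compiled form; this text tells all that it offers.
- The arm moves only by the tool send_rows, never from a script. Its argument "moves" is a list of rows, each an object with "slide": the shift along the tool's x, y, z as a fraction of full scale, a list of three; "turn": the turn about the tool's z as a fraction of full scale; "gripper": the opening, from 0 (shut) to 1 (fully open). A call has exactly 5 rows; each row is the pose to reach, as a shift and turn from the pose commanded when the call began, along the tool's axes at that moment; what a row does not reach only later rows make up. Full scale, the value 1, is 150 mm for a shift and 90 degrees for a turn. A row lasts 1/12 s, in which the tool goes at most 41.7 mm and 7.16 degrees, less where a joint would pass 70% of its speed; a pose out of reach is approached as far as the arm can. A call with a number of a shift or a turn outside -1 to 1 is refused whole. A call with a gripper value outside its range is refused whole. The fingers move at their own pace and stop on an object; "newtons" is the grip in N (left out, the last holds). Time passes only in rows, so rows that repeat a pose let the fingers close, or fill a call up. It gives the time, the measured TCP pose, the force, the opening and the grip force at its end, in the units of the state.
- get_state(): the state, without advancing time (a new reading comes with each control period).
- optics.capture(name): name is "scene" or "top" or "wrist"; returns a dict with "img" (400x640x3 uint8, red, green, blue), "intrinsics" (3x3 intrinsics, pixels), "origin" and "attitude" of the camera in the world. Camera axes: x right, y down, z forward; pixel columns grow to the right and rows downward; lengths in m; the calibration is good to about 2 mm. A picture is of the moment at which its call begins. There is no depth.
- order.close_job(): hands the job in; it is judged then, once.
Trained networks look in the newest picture that a camera, given by its name, has taken for a name from the list of things; names that differ only in an ending like _2 or _b are one class to them, and where a whole thing is asked for, a point or a joint stands for the part that bears it (a point fixed in the world has none). Each returns a list of dicts, best first, with "p" (0 to 1); they miss things now and then, are a little off and sometimes report something else, mostly with a low value. They report only what shows in the picture. A call takes as long as a camera call.
- optics.look_for(camera, name): "location" ([x, y, z] in m, in world coordinates, good to about 4 mm: the middle of the surface that is visible of it).
The state is a dict: "time_s": time; "joints": joint angles; "qd": joint speeds; "joint_torque": joint torques, N m; "tcp_pos": TCP position; "eef_rot": TCP orientation; "contact_force": force on the tool from outside, world axes, zero at the start; "moment": the same for the moment, N m; "gripper_width": finger opening in m; "gripper_force": force on a finger pad.
Only numpy, scipy, OpenCV 4.12 (cv2) and the standard library are available. Lean on these libraries where they do the work, as an engineer would, in place of code of your own. Each camera call takes 0.05 s, during which the arm holds its last target. There are 200 camera calls.

## Working session

There is one attempt and no reset: what is moved stays moved. The work goes in short steps, Python scripts to look and compute and a tool call to move; the robot and the scene stay as the last step left them, time stands still between calls to the robot, and variables do not carry over. Pictures are saved under pics/ and viewed, at most 10 in all, crops included, and the job is handed in when it is done.

Besides the shell and the picture viewer there is one more tool, called after ">>>" by a JSON object that holds its "api" and its "payload", one argument or row to a line. send_rows: Moves the arm, as the interface text tells. Shift numbers are shares of 150 mm and turn numbers shares of 90 degrees, none past 1 either way. Its arguments: {"type":"object","properties":{"moves":{"type":"array"},"newtons":{"type":"number"}},"required":["moves"]}

```bash
mkdir -p pics
cat > h.py <<'E'
import numpy as np, cv2
from plant import get_state, optics, order
from scipy.spatial.transform import Rotation as R
def snap(c,f=None):
    d=optics.capture(c)
    if f: cv2.imwrite('pics/'+f,cv2.cvtColor(d['img'],cv2.COLOR_RGB2BGR))
    return d
def look(c,names):
    for n in names:
        r=optics.look_for(c,n)[:2]
        print(c,n,[(np.round(np.array(q['location'])*1000).astype(int).tolist(),round(q['p'],2)) for q in r])
E
python3 - <<'E'
from h import *
N=['frame','panel','panel_edge','bar','bar_hinge','bar_press','catch_ball','turnbutton','turnbutton_grip','wing_tip','decanter','bucket','bird']
a=snap('scene','s1.png');look('scene',N)
b=snap('top','t1.png');look('top',N)
for d in (a,b): print(d['intrinsics'],d['origin'],d['attitude'])
print(get_state())
E
```

```text
scene frame [([647, -221, 24], 0.73), ([619, 71, 36], 0.57)]
scene panel [([588, 65, 55], 0.74)]
scene panel_edge [([594, 64, 49], 0.74)]
scene bar [([594, 93, 152], 0.6)]
scene bar_hinge [([622, 72, 42], 0.97), ([810, 45, 88], 0.37)]
scene bar_press [([592, 92, 157], 0.97)]
scene catch_ball [([624, 75, 38], 0.72)]
scene turnbutton [([542, -50, 72], 0.59)]
scene turnbutton_grip [([541, -50, 72], 0.61)]
scene wing_tip [([544, -50, 72], 0.68), ([594, 95, 152], 0.58)]
scene decanter [([813, 45, 90], 0.89)]
scene bucket [([625, 374, 73], 0.87)]
scene bird [([651, -225, 27], 0.83), ([591, 67, 49], 0.75)]
top frame [([528, -47, 69], 0.74), ([576, 63, 50], 0.28)]
top panel [([577, 62, 47], 0.72)]
top panel_edge [([580, 62, 50], 0.72)]
top bar [([588, 96, 166], 0.7), ([633, -225, 56], 0.51)]
top bar_hinge [([578, 71, 40], 0.57)]
top bar_press [([584, 92, 162], 0.9)]
top catch_ball [([578, 64, 39], 0.59), ([613, 390, 41], 0.53)]
top turnbutton [([528, -51, 64], 0.56)]
top turnbutton_grip [([527, -51, 63], 0.62), ([578, 61, 53], 0.57)]
top wing_tip [([530, -50, 67], 0.73)]
top decanter [([771,
[... 536 characters left out ...]
90.39851369]
{'time_s': 1.4, 'joints': array([ 9.30549234e+01,  2.05473808e+01,  6.83853921e-01,  2.27186511e-03,
       -7.01354581e+01, -1.65081442e+01]), 'qd': array([ 0.02155489,  0.01610366,  0.1303218 ,  0.03707455, -0.05155151,
        0.01619668]), 'joint_torque': array([-5.15795746e-04, -5.82394016e+01,  2.93298000e+01,  7.00245693e+00,
        1.24871603e-02, -7.37541995e-06]), 'tcp_pos': array([0.15705132, 0.65648059, 0.22657129]), 'eef_rot': array([-1.79998420e+02, -1.76021962e-03, -1.34524489e+01]), 'contact_force': array([-0.19979564,  0.01323251,  0.18279197]), 'moment': array([-0.03356702, -0.04770464, -0.0037535 ]), 'gripper_force': 0.0, 'gripper_width': 0.08724632358991449}
```

View pics/t1.png

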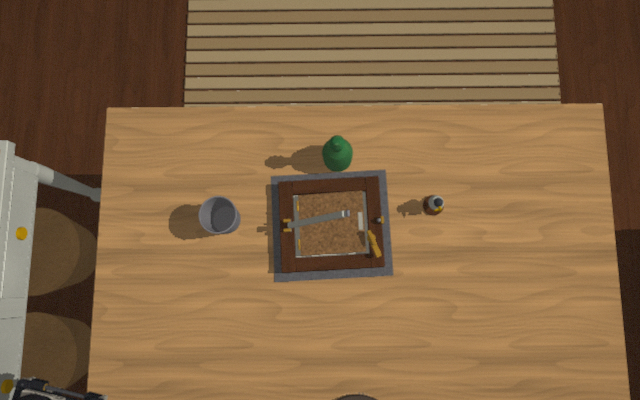

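View pics/s1.png

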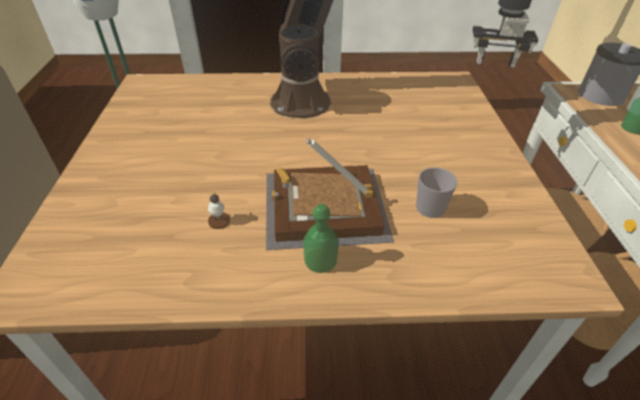

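Run:
```python
import cv2
a=cv2.imread('pics/t1.png')[160:290,260:440]; b=cv2.imread('pics/s1.png')[130:250,250:400]
a=cv2.resize(a,(780,563),interpolation=cv2.INTER_CUBIC)
cv2.imwrite('pics/t1c.png',a)
```

```text
(no output)
```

View pics/t1c.png

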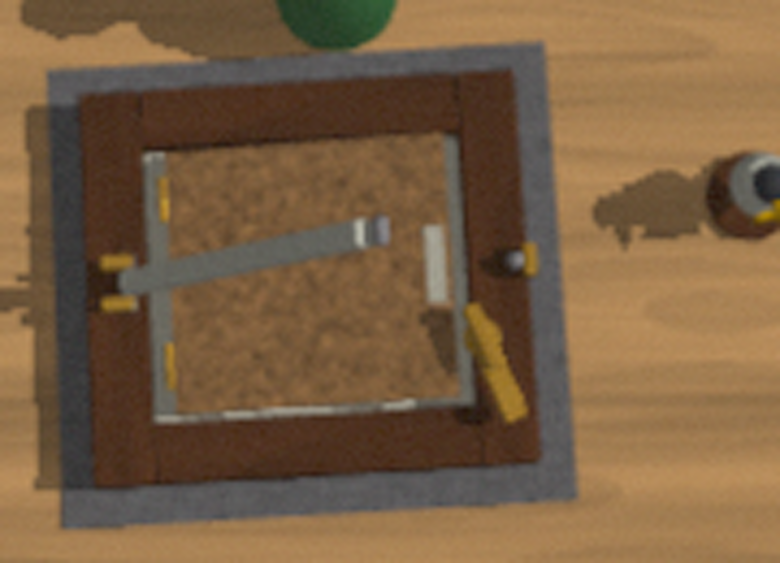

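```bash
cat >> h.py <<'E'
TI=np.array([[520.7880591,0,337.10662004],[0,520.7880591,197.85495344],[0,0,1]]);TO=np.array([0.41262906,0.0353219,1.50542518]);TR=R.from_euler('xyz',[-170.43938168,0.59703901,-90.39851369],degrees=True).as_matrix()
def ray(px,z,K,o,M):
    d=M@np.linalg.inv(K)@np.array([px[0],px[1],1.]); return o+d*(z-o[2])/d[2]
E
python3 - <<'E'
from h import *
f=lambda p,z: ray((260+(p[0]+.5)/4.3333-.5,160+(p[1]+.5)/4.3308-.5),z,TI,TO,TR)
C=np.array([f(p,.04) for p in [(80,97),(512,70),(540,460),(95,487)]])
F=np.array([[130,145],[130,-145],[-130,-145],[-130,145]])/1000
m=C[:,:2].mean(0); H=(F.T@(C[:,:2]-m)); U,S,V=np.linalg.svd(H); r=V.T@U.T
yaw=np.arctan2(r[1,0],r[0,0]); print(m,np.degrees(yaw),np.round((C[:,:2]-m)@r-F,4))
for n,p in dict(press=[0,-.085],hinge=[0,.115],tb=[-.05,-.11],ball=[0,-.136]).items(): print(n,m+r@p)
inv=lambda w:r.T@(w[:2]-m)
print('ball',inv(f((515,260),.053)),'fin back',inv(f((475,308),.07)),'tip',inv(f((515,420),.065)))
# bar: tip px vs theta (end at 248)
for th in np.arange(.3,1.5,.1):
    P=np.r_[m+r@[0,.115-.248*np.cos(th)],.049+.248*np.sin(th)]
    q=TI@TR.T@(P-TO);q=q[:2]/q[2]; print(round(th,1),np.round(((q-[260,160])*4.333)))
E
```

```text
[0.58677592 0.06846004] 2.980636343411271 [[-0.002  -0.0018]
 [-0.0012  0.0013]
 [ 0.0017  0.0018]
 [ 0.0015 -0.0012]]
press [ 0.59119579 -0.01642497]
hinge [0.5807961  0.18330447]
tb [ 0.54256339 -0.04399107]
ball [ 0.59384771 -0.06735597]
ball [ 0.00051759 -0.13553849] fin back [-0.03077898 -0.10656104] tip [-0.10300153 -0.12723997]
0.3 [499. 247.]
0.4 [487. 242.]
0.5 [471. 239.]
0.6 [451. 235.]
0.7 [427. 232.]
0.8 [398. 230.]
0.9 [366. 228.]
1.0 [330. 226.]
1.1 [291. 225.]
1.2 [249. 225.]
1.3 [205. 226.]
1.4 [160. 227.]
```

```bash
cat >> h.py <<'E'
m=np.array([.5868,.0685]); Y=2.98
def W(x,y): return m+R.from_euler('z',Y,degrees=True).as_matrix()[:2,:2]@[x,y]
def sl(d,yaw): 
    a=np.radians(yaw);c,s=np.cos(a),np.sin(a)
    return np.round(np.array([c*d[0]+s*d[1],s*d[0]-c*d[1],-d[2]])/.15,3)
E
python3 - <<'E'
from h import *
for i in range(5): print(sl([.086,-.1186,.0086],-13.45-32.7*i))
E
```

```text
[ 0.742  0.636 -0.057]
[ 0.967  0.134 -0.057]
[ 0.887 -0.41  -0.057]
[ 0.525 -0.824 -0.057]
[-0.003 -0.977 -0.057]
```

>>> {"api": "send_rows", "payload": {
  "moves": [
    {"slide": [0.742,0.636,-0.057],"turn": -0.363,"gripper": 0},
    {"slide": [0.742,0.636,-0.057],"turn": -0.363,"gripper": 0},
    {"slide": [0.742,0.636,-0.057],"turn": -0.363,"gripper": 0},
    {"slide": [0.742,0.636,-0.057],"turn": -0.363,"gripper": 0},
    {"slide": [0.742,0.636,-0.057],"turn": -0.363,"gripper": 0}
  ],
  "newtons": 20
}}

```text
time_s: 1.82
tcp_pos: [0.2452, 0.5345, 0.2363]
eef_rot: [-180.0, -0.0, 19.5]
contact_force: [0.7, 0.3, 0.5]
gripper_width: 0.06
gripper_force: 0.0
```

Run:
```python
from h import *
for i in range(4): print(sl([.0857,-.1181,.0086],19.25-34.65*i))
```

```text
[ 0.28   0.932 -0.057]
[ 0.76   0.607 -0.057]
[ 0.97   0.068 -0.057]
[ 0.837 -0.496 -0.057]
```

>>> {"api": "send_rows", "payload": {
  "moves": [
    {"slide": [0.28,0.932,-0.057],"turn": 0.385,"gripper": 0},
    {"slide": [0.28,0.932,-0.057],"turn": 0.385,"gripper": 0},
    {"slide": [0.28,0.932,-0.057],"turn": 0.385,"gripper": 0},
    {"slide": [0.28,0.932,-0.057],"turn": 0.385,"gripper": 0},
    {"slide": [0.28,0.932,-0.057],"turn": 0.385,"gripper": 0}
  ]
}}

```text
time_s: 2.23
tcp_pos: [0.3306, 0.4164, 0.2446]
eef_rot: [-179.9, -0.0, -16.0]
contact_force: [-0.5, 0.7, -0.2]
gripper_width: 0.0266
gripper_force: 0.0
```

>>> {"api": "send_rows", "payload": {
  "moves": [
    {"slide": [0.76,0.607,-0.057],"turn": 0.385,"gripper": 0},
    {"slide": [0.76,0.607,-0.057],"turn": 0.385,"gripper": 0},
    {"slide": [0.76,0.607,-0.057],"turn": 0.385,"gripper": 0},
    {"slide": [0.76,0.607,-0.057],"turn": 0.385,"gripper": 0},
    {"slide": [0.76,0.607,-0.057],"turn": 0.385,"gripper": 0}
  ]
}}

```text
time_s: 2.65
tcp_pos: [0.4162, 0.2985, 0.2529]
eef_rot: [-180.0, -0.0, -50.6]
contact_force: [-1.0, 1.0, -0.5]
gripper_width: 0.001
gripper_force: 0.0
```

>>> {"api": "send_rows", "payload": {
  "moves": [
    {"slide": [0.97,0.068,-0.057],"turn": 0.385,"gripper": 0},
    {"slide": [0.97,0.068,-0.057],"turn": 0.385,"gripper": 0},
    {"slide": [0.97,0.068,-0.057],"turn": 0.385,"gripper": 0},
    {"slide": [0.97,0.068,-0.057],"turn": 0.385,"gripper": 0},
    {"slide": [0.97,0.068,-0.057],"turn": 0.385,"gripper": 0}
  ]
}}

```text
time_s: 3.07
tcp_pos: [0.5018, 0.1803, 0.2611]
eef_rot: [-180.0, -0.0, -85.3]
contact_force: [-0.3, 0.6, -0.4]
gripper_width: 0.0005
gripper_force: 0.0
```

>>> {"api": "send_rows", "payload": {
  "moves": [
    {"slide": [0.837,-0.496,-0.057],"turn": 0.385,"gripper": 0},
    {"slide": [0.837,-0.496,-0.057],"turn": 0.385,"gripper": 0},
    {"slide": [0.837,-0.496,-0.057],"turn": 0.385,"gripper": 0},
    {"slide": [0.837,-0.496,-0.057],"turn": 0.385,"gripper": 0},
    {"slide": [0.837,-0.496,-0.057],"turn": 0.385,"gripper": 0}
  ]
}}

```text
time_s: 3.48
tcp_pos: [0.5876, 0.0618, 0.2691]
eef_rot: [-180.0, -0.1, -119.9]
contact_force: [0.1, 0.9, -0.4]
gripper_width: 0.0007
gripper_force: 0.0
```

>>> {"api": "send_rows", "payload": {
  "moves": [
    {"slide": [0,0,0],"turn": 0.398,"gripper": 0},
    {"slide": [0,0,0],"turn": 0.398,"gripper": 0},
    {"slide": [0,0,0],"turn": 0.398,"gripper": 0},
    {"slide": [0,0,0],"turn": 0.398,"gripper": 0},
    {"slide": [0,0,0],"turn": 0.398,"gripper": 0}
  ]
}}

```text
time_s: 3.9
tcp_pos: [0.5856, 0.065, 0.2694]
eef_rot: [180.0, 0.0, -155.6]
contact_force: [0.2, 1.5, -0.0]
gripper_width: 0.0002
gripper_force: 0.0
```

>>> {"api": "send_rows", "payload": {
  "moves": [
    {"slide": [0,0,0],"turn": 0.242,"gripper": 0},
    {"slide": [0,0,0],"turn": 0.242,"gripper": 0},
    {"slide": [0,0,0],"turn": 0.242,"gripper": 0},
    {"slide": [0,0,0],"turn": 0.242,"gripper": 0},
    {"slide": [0,0,0],"turn": 0.242,"gripper": 0}
  ]
}}

```text
time_s: 4.32
tcp_pos: [0.5856, 0.0651, 0.2694]
eef_rot: [180.0, 0.0, -176.8]
contact_force: [-0.4, -0.4, 0.2]
gripper_width: 0.0001
gripper_force: 0.0
```

Run:
```python
from h import *
d=snap('wrist','w1.png'); print(d['intrinsics'],d['origin'],d['attitude']); look('wrist',['bar_press','turnbutton_grip','wing_tip','bar_hinge','catch_ball'])
s=get_state(); print(s['tcp_pos'],s['eef_rot'],s['joints'],s['contact_force'])
```

```text
[[337.28210799   0.         325.40782269]
 [  0.         337.28210799 199.13211322]
 [  0.           0.           1.        ]] [0.513711   0.06123615 0.42720143] [ 1.64592688e+02 -2.88195906e-02  9.31696488e+01]
wrist bar_press [([587, 76, 191], 0.89), ([542, 70, 41], 0.38)]
wrist turnbutton_grip [([527, -44, 66], 0.89)]
wrist wing_tip [([529, -49, 66], 0.6), ([605, 342, 58], 0.29)]
wrist bar_hinge [([536, 69, 36], 0.76), ([587, 72, 189], 0.74)]
wrist catch_ball [([539, 68, 42], 0.88)]
[0.58557948 0.065156   0.26931447] [ 1.79997623e+02  4.71234536e-04 -1.76892127e+02] [ 2.53453560e+01  1.10900199e+01 -6.72078673e+00 -2.12319629e-03
 -7.21878578e+01 -1.12236834e+02] [-1.07339017 -0.48231075  0.2591472 ]
```

View pics/w1.png

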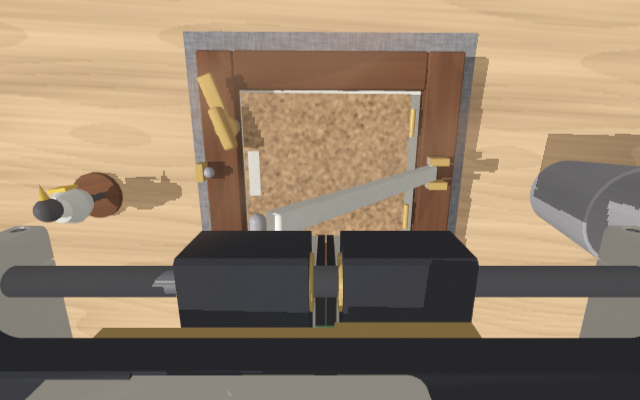

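>>> {"api": "send_rows", "payload": {
  "moves": [
    {"slide": [0,0,0.2],"turn": 0,"gripper": 0},
    {"slide": [0,-0.02,0.33],"turn": 0,"gripper": 0},
    {"slide": [0,-0.06,0.43],"turn": 0,"gripper": 0},
    {"slide": [0,-0.1,0.53],"turn": 0,"gripper": 0},
    {"slide": [0,-0.1,0.53],"turn": 0,"gripper": 0}
  ]
}}

```text
time_s: 5.03
tcp_pos: [0.5846, 0.0492, 0.1867]
eef_rot: [-179.9, -0.3, -177.0]
contact_force: [-1.7, 0.2, -0.5]
gripper_width: 0.0008
gripper_force: 0.0
```

>>> {"api": "send_rows", "payload": {
  "moves": [
    {"slide": [0,-0.1,0.13],"turn": 0,"gripper": 0},
    {"slide": [0,-0.2,0.26],"turn": 0,"gripper": 0},
    {"slide": [0,-0.3,0.4],"turn": 0,"gripper": 0},
    {"slide": [0,-0.4,0.53],"turn": 0,"gripper": 0},
    {"slide": [0,-0.43,0.64],"turn": 0,"gripper": 0}
  ]
}}

```text
time_s: 5.45
tcp_pos: [0.59, -0.0155, 0.0935]
eef_rot: [-180.0, 0.0, -177.0]
contact_force: [0.1, -0.8, -0.2]
gripper_width: 0.0002
gripper_force: 0.2
```

Run:
```python
from h import *
d=snap('top')['img'];s=snap('scene')['img']
a=cv2.resize(d[160:290,300:440],(560,520));b=cv2.resize(s[120:240,250:400],(600,480))
cv2.imwrite('pics/p2.png',cv2.cvtColor(cv2.resize(s[90:240,240:420],(720,600)),cv2.COLOR_RGB2BGR))
s=get_state(); print(s['tcp_pos'],s['eef_rot'],s['contact_force'])
```

```text
[ 0.58839291 -0.01519674  0.09191461] [-179.96024045   -0.23944292 -177.03607859] [ 0.48678428  0.11048044 -0.17539916]
```

View pics/p2.png

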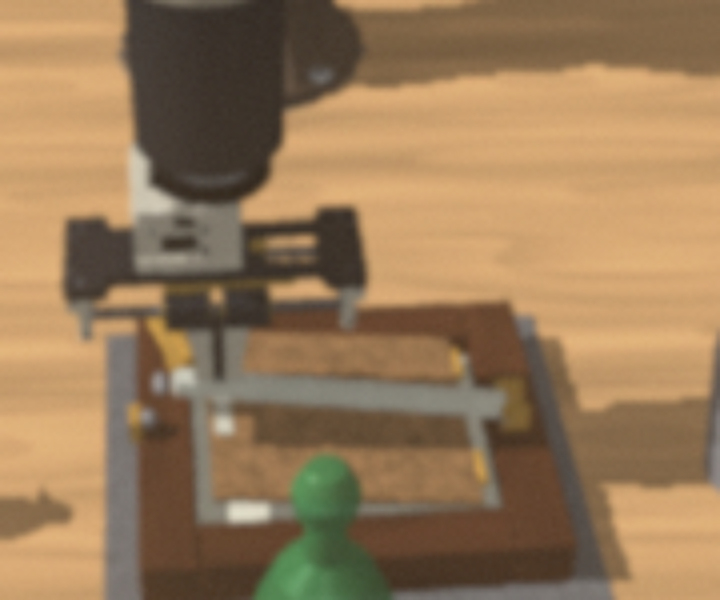

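>>> {"api": "send_rows", "payload": {
  "moves": [
    {"slide": [-0.01,0,0.06],"turn": 0,"gripper": 0},
    {"slide": [-0.01,0,0.12],"turn": 0,"gripper": 0},
    {"slide": [-0.01,0,0.16],"turn": 0,"gripper": 0},
    {"slide": [-0.01,0,0.18],"turn": 0,"gripper": 0},
    {"slide": [-0.01,0,0.2],"turn": 0,"gripper": 0}
  ]
}}

```text
time_s: 5.97
tcp_pos: [0.5921, -0.0137, 0.0654]
eef_rot: [-180.0, 0.1, -176.9]
contact_force: [-4.4, -0.3, 16.3]
gripper_width: 0.0006
gripper_force: 7.7
```

>>> {"api": "send_rows", "payload": {
  "moves": [
    {"slide": [0,0,0.01],"turn": 0,"gripper": 0},
    {"slide": [0,0,0.02],"turn": 0,"gripper": 0},
    {"slide": [0,0,0.03],"turn": 0,"gripper": 0},
    {"slide": [0,0,0.035],"turn": 0,"gripper": 0},
    {"slide": [0,0,0.04],"turn": 0,"gripper": 0}
  ]
}}

```text
time_s: 6.38
tcp_pos: [0.5918, -0.014, 0.0585]
eef_rot: [-180.0, 0.1, -176.9]
contact_force: [0.4, -2.4, 2.3]
gripper_width: 0.0004
gripper_force: 1.2
```

>>> {"api": "send_rows", "payload": {
  "moves": [
    {"slide": [0,0,0.005],"turn": 0,"gripper": 0},
    {"slide": [0,0,0.01],"turn": 0,"gripper": 0},
    {"slide": [0,0,0.015],"turn": 0,"gripper": 0},
    {"slide": [0,0,0.02],"turn": 0,"gripper": 0},
    {"slide": [0,0,0.02],"turn": 0,"gripper": 0}
  ]
}}

```text
time_s: 6.8
tcp_pos: [0.5918, -0.014, 0.0559]
eef_rot: [-180.0, 0.1, -176.9]
contact_force: [-2.9, 0.2, 11.8]
gripper_width: 0.0005
gripper_force: 5.8
```

>>> {"api": "send_rows", "payload": {
  "moves": [
    {"slide": [0,0,0.01],"turn": 0,"gripper": 0},
    {"slide": [0,0,0.02],"turn": 0,"gripper": 0},
    {"slide": [0,0,0.03],"turn": 0,"gripper": 0},
    {"slide": [0,0,0.03],"turn": 0,"gripper": 0},
    {"slide": [0,0,0.03],"turn": 0,"gripper": 0}
  ]
}}

```text
time_s: 7.22
tcp_pos: [0.5923, -0.014, 0.0547]
eef_rot: [-180.0, 0.2, -176.9]
contact_force: [-12.4, 2.0, 39.2]
gripper_width: 0.0004
gripper_force: 19.3
```

>>> {"api": "send_rows", "payload": {
  "moves": [
    {"slide": [0,0,-0.27],"turn": 0,"gripper": 0},
    {"slide": [0,0,-0.5],"turn": 0,"gripper": 0.5},
    {"slide": [0.1,-0.06,-0.75],"turn": 0,"gripper": 0.5},
    {"slide": [0.2,-0.12,-0.9],"turn": 0,"gripper": 0.5},
    {"slide": [0.33,-0.18,-1],"turn": 0,"gripper": 0.5}
  ]
}}

```text
time_s: 7.63
tcp_pos: [0.544, -0.0435, 0.2029]
eef_rot: [180.0, 0.2, -176.9]
contact_force: [0.2, -0.7, -0.3]
gripper_width: 0.0215
gripper_force: 0.0
```

Run:
```python
from h import *
d=snap('wrist','w2.png'); print(d['origin'],d['attitude']); look('wrist',['turnbutton_grip','wing_tip','bar_press'])
t=snap('top')['img']; look('top',['turnbutton_grip','bar_press'])
s=get_state(); print(s['tcp_pos'],s['eef_rot'],s['contact_force'])
```

```text
[ 0.47167534 -0.04732288  0.36046099] [ 1.64421185e+02 -6.13393050e-02  9.30069278e+01]
wrist turnbutton_grip [([527, -49, 68], 0.66)]
wrist wing_tip [([526, -52, 66], 0.64)]
wrist bar_press [([587, 71, 59], 0.97)]
top turnbutton_grip [([631, -222, 58], 0.65)]
top bar_press []
[ 0.54317061 -0.04341136  0.19900327] [-1.79992863e+02 -1.17089370e-01 -1.76965694e+02] [ 0.88041147 -0.09023907  0.45437997]
```

View pics/w2.png

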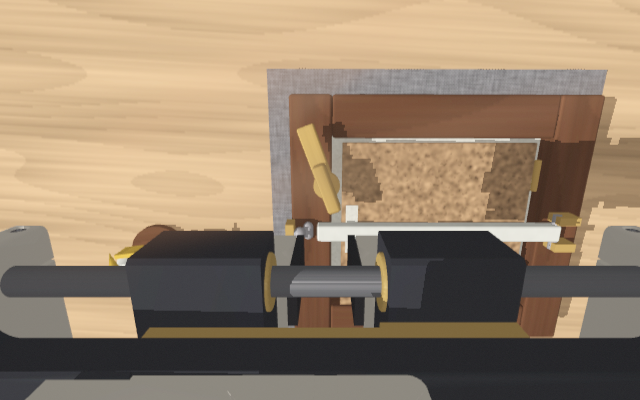

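Run:
```python
from h import *
K=np.array([[337.28210799,0,325.40782269],[0,337.28210799,199.13211322],[0,0,1]])
o=np.array([ 0.47167534,-0.04732288,0.36046099]);M=R.from_euler('xyz',[164.421185,-.06134,93.00693],degrees=True).as_matrix()
M0=R.from_euler('z',Y,degrees=True).as_matrix()[:2,:2]
def p(px,z,n):
    w=ray(px,z,K,o,M); print(n,np.round(w,4),'frame',np.round(M0.T@(w[:2]-m),4)); return w
a=p((326,184),.0585,'hub'); t=p((307.5,128),.0655,'tip'); p((334.5,211),.0835,'finback'); p((297,229),.053,'~');b=p((308,231),.053,'ball')
d=t-W(-.05,-.11).tolist().__add__([0]) if 0 else t[:2]-W(-.05,-.11)
print(W(-.05,-.11),np.degrees(np.arctan2(d[1],d[0])),np.hypot(*d))
d=t[:2]-a[:2];print(np.degrees(np.arctan2(d[1],d[0])),np.hypot(*d))
```

```text
hub [ 0.5413 -0.0428  0.0585] frame [-0.0512 -0.1088]
tip [ 0.4914 -0.0613  0.0655] frame [-0.1021 -0.1247]
finback [ 0.559  -0.0346  0.0835] frame [-0.0332 -0.1015]
~ [ 0.5887 -0.0684  0.053 ] frame [-0.0052 -0.1369]
ball [ 0.5903 -0.0577  0.053 ] frame [-0.0031 -0.1262]
[ 0.54258622 -0.04395062] -161.24276967218867 0.054104627015008025
-159.6243916041275 0.05328119443644731
```

>>> {"api": "send_rows", "payload": {
  "moves": [
    {"slide": [0.01,0,0.1],"turn": -0.07,"gripper": 0.5},
    {"slide": [0.01,0,0.2],"turn": -0.14,"gripper": 0.5},
    {"slide": [0.01,0,0.4],"turn": -0.189,"gripper": 0.5},
    {"slide": [0.01,0,0.6],"turn": -0.189,"gripper": 0.5},
    {"slide": [0.01,0,0.7],"turn": -0.189,"gripper": 0.5}
  ]
}}

```text
time_s: 8.4
tcp_pos: [0.5398, -0.0438, 0.0908]
eef_rot: [179.9, -0.3, -160.0]
contact_force: [-0.4, -0.1, -0.6]
gripper_width: 0.0439
gripper_force: 0.0
```

>>> {"api": "send_rows", "payload": {
  "moves": [
    {"slide": [0,0,0.06],"turn": 0,"gripper": 0.5},
    {"slide": [0,0,0.12],"turn": 0,"gripper": 0.5},
    {"slide": [0,0,0.16],"turn": 0,"gripper": 0.5},
    {"slide": [0,0,0.16],"turn": 0,"gripper": 0.5},
    {"slide": [0,0,0.16],"turn": 0,"gripper": 0.1}
  ]
}}

```text
time_s: 8.82
tcp_pos: [0.5422, -0.0437, 0.0716]
eef_rot: [-180.0, 0.0, -159.9]
contact_force: [0.7, 0.2, -0.7]
gripper_width: 0.041
gripper_force: 0.0
```

Run:
```python
from h import *
snap('wrist','w3.png')
s=get_state(); print(s['tcp_pos'],s['eef_rot'],s['contact_force'],s['joints'],s['gripper_width'])
```

```text
[ 0.54243163 -0.0436899   0.0720418 ] [-1.79982631e+02  6.49400855e-02 -1.59950030e+02] [0.09734974 0.17620944 0.08933108] [ 1.60419070e+01  1.71037900e+01 -2.71907468e+01  1.78857967e-02
 -4.56394693e+01 -8.60044442e+01] 0.03786795417697255
```

View pics/w3.png

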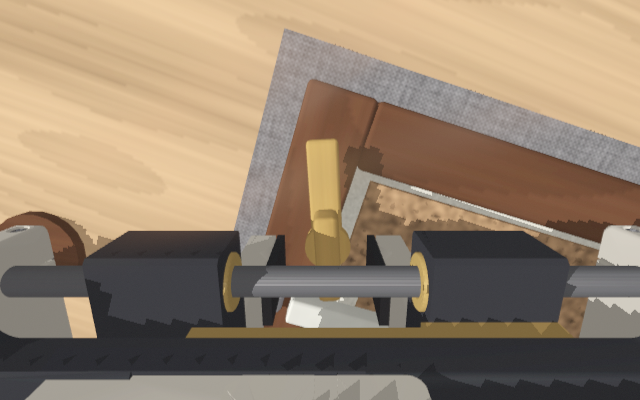

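>>> {"api": "send_rows", "payload": {
  "moves": [
    {"slide": [0,0,0.013],"turn": 0,"gripper": 0},
    {"slide": [0,0,0.013],"turn": 0,"gripper": 0},
    {"slide": [0,0,0.013],"turn": 0,"gripper": 0},
    {"slide": [0,0,0.013],"turn": 0,"gripper": 0},
    {"slide": [0,0,0.013],"turn": 0,"gripper": 0}
  ],
  "newtons": 50
}}

```text
time_s: 9.28
tcp_pos: [0.5417, -0.043, 0.0698]
eef_rot: [179.9, 0.0, -160.0]
contact_force: [-2.1, 6.2, 3.3]
gripper_width: 0.0117
gripper_force: 49.6
```

>>> {"api": "send_rows", "payload": {
  "moves": [
    {"slide": [0,0,0],"turn": -0.05,"gripper": 0},
    {"slide": [0,0,0],"turn": -0.1,"gripper": 0},
    {"slide": [0,0,0],"turn": -0.15,"gripper": 0},
    {"slide": [0,0,0],"turn": -0.2,"gripper": 0},
    {"slide": [0,0,0],"turn": -0.25,"gripper": 0}
  ]
}}

```text
time_s: 9.7
tcp_pos: [0.5418, -0.0431, 0.0698]
eef_rot: [180.0, 0.1, -137.3]
contact_force: [-1.4, 4.0, 3.2]
gripper_width: 0.0111
gripper_force: 49.8
```

Run:
```python
from h import *
s=get_state(); print(s['tcp_pos'],s['eef_rot'],s['contact_force'],s['moment'],s['gripper_width'],s['gripper_force'])
```

```text
[ 0.54175534 -0.04310244  0.06980527] [ 1.79976220e+02  6.05536095e-02 -1.37260431e+02] [-1.3779101   4.04245301  3.22081295] [ 1.80316712  0.79712012 -0.12200854] 0.011110629327690587 49.77863609790802
```

>>> {"api": "send_rows", "payload": {
  "moves": [
    {"slide": [0,0,0],"turn": -0.07,"gripper": 0},
    {"slide": [0,0,0],"turn": -0.14,"gripper": 0},
    {"slide": [0,0,0],"turn": -0.21,"gripper": 0},
    {"slide": [0,0,0],"turn": -0.28,"gripper": 0},
    {"slide": [0,0,0],"turn": -0.35,"gripper": 0}
  ]
}}

```text
time_s: 10.12
tcp_pos: [0.5418, -0.0432, 0.0698]
eef_rot: [-180.0, 0.1, -105.7]
contact_force: [-1.2, 4.3, 3.0]
gripper_width: 0.0114
gripper_force: 49.8
```

>>> {"api": "send_rows", "payload": {
  "moves": [
    {"slide": [0,0,0],"turn": -0.07,"gripper": 0},
    {"slide": [0,0,0],"turn": -0.14,"gripper": 0},
    {"slide": [0,0,0],"turn": -0.21,"gripper": 0},
    {"slide": [0,0,0],"turn": -0.28,"gripper": 0},
    {"slide": [0,0,0],"turn": -0.35,"gripper": 0}
  ]
}}

```text
time_s: 10.53
tcp_pos: [0.542, -0.0432, 0.0698]
eef_rot: [-179.9, 0.0, -74.2]
contact_force: [-1.3, 4.2, 2.1]
gripper_width: 0.0117
gripper_force: 49.8
```

>>> {"api": "send_rows", "payload": {
  "moves": [
    {"slide": [0,0,0],"turn": -0.07,"gripper": 0},
    {"slide": [0,0,0],"turn": -0.14,"gripper": 0},
    {"slide": [0,0,0],"turn": -0.21,"gripper": 0},
    {"slide": [0,0,0],"turn": -0.28,"gripper": 0},
    {"slide": [0,0,0],"turn": -0.35,"gripper": 0}
  ]
}}

```text
time_s: 10.95
tcp_pos: [0.5421, -0.0431, 0.0698]
eef_rot: [-179.9, -0.0, -42.7]
contact_force: [-1.2, 2.4, 1.5]
gripper_width: 0.0116
gripper_force: 49.8
```

>>> {"api": "send_rows", "payload": {
  "moves": [
    {"slide": [0,0,0],"turn": -0.07,"gripper": 0},
    {"slide": [0,0,0],"turn": -0.14,"gripper": 0},
    {"slide": [0,0,0],"turn": -0.21,"gripper": 0},
    {"slide": [0,0,0],"turn": -0.28,"gripper": 0},
    {"slide": [0,0,0],"turn": -0.35,"gripper": 0}
  ]
}}

```text
time_s: 11.37
tcp_pos: [0.5422, -0.043, 0.0698]
eef_rot: [-179.9, -0.1, -11.2]
contact_force: [-1.3, 4.1, 1.8]
gripper_width: 0.0113
gripper_force: 49.8
```

>>> {"api": "send_rows", "payload": {
  "moves": [
    {"slide": [0,0,0],"turn": -0.03,"gripper": 0},
    {"slide": [0,0,0],"turn": -0.06,"gripper": 0},
    {"slide": [0,0,0],"turn": -0.09,"gripper": 0},
    {"slide": [0,0,0],"turn": -0.12,"gripper": 0},
    {"slide": [0,0,0],"turn": -0.14,"gripper": 0}
  ]
}}

```text
time_s: 11.78
tcp_pos: [0.5422, -0.043, 0.0698]
eef_rot: [-179.9, -0.1, 1.3]
contact_force: [-1.0, 5.2, 1.9]
gripper_width: 0.0114
gripper_force: 49.8
```

Run:
```python
from h import *
snap('wrist','w4.png')
s=get_state(); print(s['tcp_pos'],s['eef_rot'],s['contact_force'],s['moment'],s['gripper_width'],s['gripper_force'])
```

```text
[ 0.54218919 -0.04298134  0.06979943] [-1.79937498e+02 -7.05122888e-02  1.36206697e+00] [-1.54647982  4.01845152  2.34069456] [ 1.94756781  0.37697579 -0.09515233] 0.01165729489768834 49.725385308265686
```

View pics/w4.png

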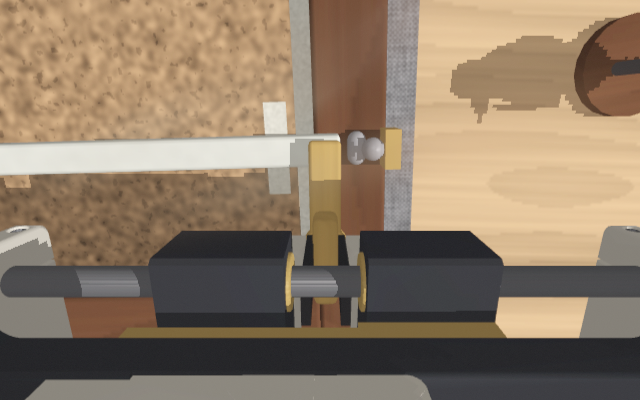

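>>> {"api": "send_rows", "payload": {
  "moves": [
    {"slide": [0,0,0],"turn": -0.01,"gripper": 0},
    {"slide": [0,0,0],"turn": -0.02,"gripper": 0},
    {"slide": [0,0,0],"turn": -0.03,"gripper": 0},
    {"slide": [0,0,0],"turn": -0.04,"gripper": 0},
    {"slide": [0,0,0],"turn": -0.04,"gripper": 0}
  ]
}}

```text
time_s: 12.25
tcp_pos: [0.5423, -0.043, 0.0698]
eef_rot: [-179.9, -0.1, 4.7]
contact_force: [-0.1, 5.9, 2.6]
gripper_width: 0.0113
gripper_force: 50.6
```

Run:
```python
from h import *
s=get_state(); print(s['eef_rot'],s['contact_force'],s['moment'])
```

```text
[-1.79927804e+02 -9.38050312e-02  4.70407366e+00] [-0.07713328  5.87038764  2.57305777] [ 2.06598607  0.20083667 -0.76441981]
```

>>> {"api": "send_rows", "payload": {
  "moves": [
    {"slide": [0,0,0],"turn": 0.015,"gripper": 0},
    {"slide": [0,0,0],"turn": 0.015,"gripper": 0.5},
    {"slide": [0,0,0],"turn": 0.015,"gripper": 0.5},
    {"slide": [0,0,0],"turn": 0.015,"gripper": 0.5},
    {"slide": [0,0,0],"turn": 0.015,"gripper": 0.5}
  ]
}}

```text
time_s: 12.67
tcp_pos: [0.5416, -0.044, 0.0693]
eef_rot: [180.0, 0.0, 3.4]
contact_force: [0.8, 0.3, 0.8]
gripper_width: 0.0325
gripper_force: 0.0
```

>>> {"api": "send_rows", "payload": {
  "moves": [
    {"slide": [0,0,-0.1],"turn": 0,"gripper": 0.5},
    {"slide": [0,0,-0.3],"turn": 0,"gripper": 0.5},
    {"slide": [0,0,-0.5],"turn": 0,"gripper": 0.5},
    {"slide": [0,0,-0.7],"turn": 0,"gripper": 0.5},
    {"slide": [0,0,-0.9],"turn": 0,"gripper": 0.5}
  ]
}}

```text
time_s: 13.08
tcp_pos: [0.5413, -0.0441, 0.2057]
eef_rot: [180.0, 0.0, 3.4]
contact_force: [0.8, -0.2, -0.3]
gripper_width: 0.0438
gripper_force: 0.0
```

>>> {"api": "send_rows", "payload": {
  "moves": [
    {"slide": [-0.5,0,0],"turn": 0,"gripper": 0.5},
    {"slide": [-0.5,0,0],"turn": 0,"gripper": 0.5},
    {"slide": [-0.5,0,0],"turn": 0,"gripper": 0.5},
    {"slide": [-0.5,0,0],"turn": 0,"gripper": 0.5},
    {"slide": [-0.5,0,0],"turn": 0,"gripper": 0.5}
  ]
}}

```text
time_s: 13.5
tcp_pos: [0.4672, -0.0483, 0.2049]
eef_rot: [-180.0, -0.1, 3.4]
contact_force: [1.0, 0.1, -0.5]
gripper_width: 0.0437
gripper_force: 0.0
```

Run:
```python
from h import *
snap('wrist','w5.png'); s=get_state(); print(s['tcp_pos'],s['contact_force'],s['gripper_width'])
```

```text
[ 0.46747491 -0.04825056  0.20457055] [-0.08294703  0.56341207 -0.19194613] 0.04387967258742289
```

View pics/w5.png

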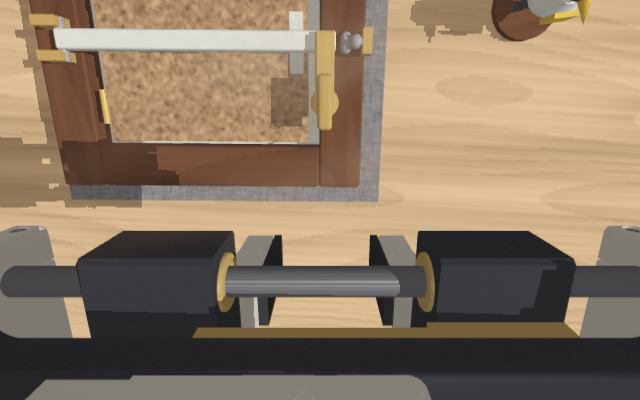

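The picture shows the bar shut (row ~40), with the wing square across its end at (325, 40) and the gripper clear.

```bash
python3 -c "
from plant import order
print(order.close_job())"
```

```text
the job is handed in; nothing more can be done
None
```

The keeper bar is clicked shut, the turnbutton is at its stop across the bar's end, the gripper has let go, and nothing came near the decanter, bucket or bird; I handed the job in at about 13.5 s, and the hand-in returned no verdict.

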